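Fetch the sample pot from behind the reagent bottles and weigh it

TASK

The small sample pot has to go on the balance, but it stands hemmed in behind two tall reagent bottles: first stand both bottles aside in the aluminium tray, then stand the pot in the middle of the balance pan, and only after that put each bottle back in the drip dish of its own shape, the round one in the round dish and the square one in the square dish, with its whole base flat inside the rim. Keep all three upright, set them down gently rather than dropping them, and leave the glass beaker and the white tube block alone.

Things in the scene. Friction and masses are not known exactly. Their poses are not given: they have to be found in the camera images.
- round_bottle_mid (a point): Loose round white plastic bottle with a black cap: body 50 mm in diameter up to 66 mm above its foot, sloping shoulder, cap 34 mm in diameter, 100 mm tall in all, about 180 g. This point lies on its axis, half-way up (50 mm above its underside); z up along the axis. Starts standing in the round drip dish.
- square_bottle_mid (a point): Loose square white plastic bottle with a black cap: body 46 x 46 mm up to 70 mm above its foot, round cap 34 mm in diameter, 100 mm tall in all, about 180 g. This point lies on its axis, half-way up (50 mm above its underside); x and y square to its flat sides, z up. Starts standing in the square drip dish.
- pot_mid (a point): Loose low round white sample pot with a black lid, 46 mm in diameter at the lid (44 mm below), 44 mm tall, about 80 g. This point is its centre, half-way up (22 mm above its underside). Starts on the raised step of the grey stand, behind and between the two bottles.
- rack: Fixed grey plastic stand, 150 (x) by 200 (y) by 12 mm high; origin at the centre of its underside, z up. The two drip dishes stand on it, centred at x = -25 mm, y = +55 and -55 mm (which dish is on which side changes). Behind, at x = +30 mm, y = 0, a round step 52 mm across rises 8 mm above it and carries the pot.
- dish_round: Fixed round white ceramic drip dish on the grey stand, 72 mm across outside, 66 mm inside the rim; rim 6 mm high, inner floor 3 mm above its underside. Origin at the centre of its underside, z up. Home of the round bottle.
- dish_square: Fixed square white ceramic drip dish on the grey stand, 72 x 72 mm outside, 66 x 66 mm inside the rim; rim 6 mm high, inner floor 3 mm above its underside. Origin at the centre of its underside, x and y along its sides (parallel to the stand's). Home of the square bottle.
- tray: Fixed shallow aluminium tray on the bench, 140 (x) by 210 (y) by 18 mm high, walls 4 mm thick, inner floor 4 mm above the bench. Origin at the centre of its underside, z up. Empty at the start; side area for both bottles.
- pan (a point): Centre of the top face of the fixed balance's round steel pan, 114 mm across and 72 mm above the bench; axes are the balance's own (x away from its display, z up). The white balance below measures 200 (x) by 160 (y) mm and 53 mm high, with its centre 25 mm to -x of this point.
- beaker: Bystander: glass beaker, 68 mm across, 85 mm tall, standing on the bench; origin at the centre of its underside. Not to be disturbed.
- tube_block: Bystander: white stepped tube block with two rows of holes, 70 (x) by 150 (y) mm, 55 mm high at the back and 30 mm in front; origin at the centre of its underside. Not to be disturbed.

How it is judged:
On the way, in this order (a step that is already met when the one before it is completed fails the run):
1. both bottles stand upright in the tray, released (x of round_bottle_mid in the frame of tray between -0.052 and 0.052 m and y of round_bottle_mid in the frame of tray between -0.087 and 0.087 m and z of round_bottle_mid in the frame of tray between 0.045 and 0.061 m and angle between each of round_bottle_mid, square_bottle_mid's own z axis and vertical below 0.1 rad and linear speed of each of round_bottle, square_bottle below 0.03 m/s and contact force between the fingers and round_bottle below 0.2 N and x of square_bottle_mid in the frame of tray between -0.052 and 0.052 m and y of square_bottle_mid in the frame of tray between -0.087 and 0.087 m and z of square_bottle_mid in the frame of tray between 0.045 and 0.061 m and contact force between the fingers and square_bottle below 0.2 N), for 0.2 s.
2. with both bottles still standing in the tray, the pot stands in the middle of the pan (within 15 mm), released (all of step 1 and horizontal distance between pot_mid and pan below 0.015 m and z of pot_mid in the frame of pan between 0.016 and 0.028 m and angle between pot_mid's own z axis and vertical below 0.1 rad and linear speed of pot below 0.03 m/s and contact force between the fingers and pot below 0.2 N), for 0.2 s.
At the end, for the whole second after the job is handed in: The round bottle stands upright, flat in the round dish and the square bottle in the square dish (each within 13 mm of the dish's centre, base on the dish floor inside the rim); the pot stands upright on the balance pan within 15 mm of its centre; all three are released and at rest (horizontal distance between round_bottle_mid and dish_round below 0.013 m and z of round_bottle_mid in the frame of dish_round between 0.046 and 0.059 m and angle between each of round_bottle_mid, square_bottle_mid, pot_mid's own z axis and vertical below 0.1 rad and linear speed of each of round_bottle, square_bottle, pot below 0.03 m/s and contact force between the fingers and round_bottle below 0.2 N and horizontal distance between square_bottle_mid and dish_square below 0.013 m and z of square_bottle_mid in the frame of dish_square between 0.046 and 0.059 m and contact force between the fingers and square_bottle below 0.2 N and horizontal distance between pot_mid and pan below 0.015 m and z of pot_mid in the frame of pan between 0.016 and 0.028 m and contact force between the fingers and pot below 0.2 N); the robot touches nothing.
It fails at once if a bottle or the pot is tipped over (more than 35 degrees) (angle between any of round_bottle_mid, square_bottle_mid, pot_mid's own z axis and vertical above 0.6 rad).
It fails at once if a bottle or the pot is dropped or knocked away (faster than 0.6 m/s while the fingers do not touch it) ((linear speed of round_bottle above 0.6 m/s and contact force between the fingers and round_bottle below 0.05 N) or (linear speed of square_bottle above 0.6 m/s and contact force between the fingers and square_bottle below 0.05 N) or (linear speed of pot above 0.6 m/s and contact force between the fingers and pot below 0.05 N)).
It fails at once if the glass beaker moved more than 20 mm (distance of beaker from where it was at the start of the episode above 0.02 m).
It fails at once if the tube block moved more than 20 mm (distance of tube_block from where it was at the start of the episode above 0.02 m).
It also fails if it takes over 138 s, if anything falls off the work surface, if the arm or the gripper's body presses on something with over 40 N, if the wrist force passes 120 N, or if a joint passes its speed limit or range.

ROBOT

A 6-joint arm with a two-finger parallel gripper is mounted at the origin on the work surface. World frame = base frame: x ahead of the robot, y to its left, z up, the work surface at z = 0. Lengths are in m, angles in rad, forces in N, time in s.
With the tool pointing down it reaches from about 0.35 to 0.975 m from the base axis. Payload 4.9 kg.
Tool frame: the origin (TCP) lies on the mounting face of the last link; the fingertips stand 173 mm ahead of it and the grasp point (between the pads) lies 155 mm ahead of it (tcp_to_grasp is the distance from the TCP to the grasp point, in m); z points along the fingers, y is the line along which they close (so a half turn about z gives the same grasp; the last joint's range is limited). The gripper opens to 85 mm and grips with 20 to 120 N. Pads are 22 mm wide; open, the fingers measure 114 mm over their backs; the gripper's body (76 mm by 85 mm) begins 54 mm behind the grasp point. The pads swing forward as they close: fully open they stand 13 mm farther back than shut.
Start: joints at [1.096, 0.053, 1.613, -0, 1.476, -0.119], TCP at [0.218, 0.586, 0.405] pointing down, gripper open.
Joint ranges: [-3.01, 3.01], [-1.01, 2.22], [0.06, 2.58], [-1.02, 4.17], [0.09, 2.62], [-3.14, 3.14]. Speed limits (rad/s): [2.57, 2.57, 3.14, 3.14, 3.14, 3.14].

INTERFACE

Orientations are given as a rotation vector (axis times angle).
In Python, from station import get_obs, get_image, calibration, finish_job, tcp_to_grasp gives the robot as it stands. The module is installed in compiled form; this text tells all that it offers.
- The arm moves only by the tool arm_command, never from a script. Its argument "plan" is a list that holds one entry, the list of rows, each a list of 6 numbers: the shift along the tool's x, y, z in cm, then the turn, a rotation vector about the tool's x, y, z in rad. A call has 1 to 12 rows; each row is the pose to reach, as a shift and turn from the pose commanded when the call began, along the tool's axes at that moment; what a row does not reach only later rows make up. A row lasts 1/12 s, in which the tool goes at most 41.7 mm and 7.16 degrees, less where a joint would pass 70% of its speed; a pose out of reach is approached as far as the arm can. A call with a gripper value outside its range is refused whole. "gripper" is the closure, from -1 (fully open) to 1 (shut), set as the call begins (left out, the last holds). The fingers move at their own pace and stop on an object; "force" is the grip in N (left out, the last holds). Time passes only in rows, so rows that repeat a pose let the fingers close. It gives the time, the measured TCP pose, the force, the opening and the grip force at its end, in the units of the state.
- get_obs(): the state, without advancing time (a new reading comes with each control period).
- get_image(name): name is "scene" or "top" or "wrist"; returns (picture, depth): 400x640x3 uint8, blue, green, red; 400x640 float32, m along the optical axis (not along the pixel's ray), 0 where there is no reading.
- calibration(name): a dict with "fx", "fy", "cx", "cy" (pixels), "pose" (4x4, takes a point from camera to world coordinates). Camera axes: x right, y up, looking along -z (the intrinsics and any distortion apply to the point x, -y, -z); pixel columns grow to the right and rows downward; lengths in m; the calibration is good to about 2 mm. A picture is of the moment at which its call begins: read the wrist's pose just before it. calibration takes no time and is no camera call; for the wrist camera it gives the pose at the moment of the call.
- finish_job(): hands the job in; it is judged then, once.
The state is a dict: "t": time; "q": joint angles; "dq": joint speeds; "effort": joint torques, N m; "tool_pos": TCP position; "tool_rot": TCP orientation; "contact_force": force on the tool from outside, world axes, zero at the start; "wrist_torque": the same for the moment, N m; "opening": finger opening in m; "grip_force": force on a finger pad.
Only numpy, scipy, OpenCV 4.12 (cv2) and the standard library are available. Lean on these libraries where they do the work, as an engineer would, in place of code of your own. Each camera call takes 0.05 s, during which the arm holds its last target. There are 200 camera calls.

## Working session

There is one attempt and no reset: what is moved stays moved. The work goes in short steps, Python scripts to look and compute and a tool call to move; the robot and the scene stay as the last step left them, time stands still between calls to the robot, and variables do not carry over. Pictures are saved under pics/ and viewed, at most 14 in all, crops included, and the job is handed in when it is done.

Besides the shell and the picture viewer there is one more tool, called by a JSON object that holds its "api" and its "payload". arm_command: Moves the arm, as the interface text tells. Its arguments: {"type":"object","properties":{"plan":{"type":"array"},"gripper":{"type":"number"},"force":{"type":"number"}},"required":["plan"]}

```bash
mkdir -p pics
cat > h.py <<'E'
import numpy as np, cv2
from station import *
from scipy.spatial.transform import Rotation as R
def cloud(n):
    c=calibration(n); im,d=get_image(n)
    v,u=np.mgrid[:400,:640]
    P=np.stack([(u-c['cx'])/c['fx']*d,-(v-c['cy'])/c['fy']*d,-d],-1)
    W=P@c['pose'][:3,:3].T+c['pose'][:3,3]
    W[d==0]=np.nan
    return im,d,W
E
python3 - <<'E'
from h import *
o=get_obs(); print({k:np.round(v,3) for k,v in o.items()}, tcp_to_grasp)
print(np.round(R.from_rotvec(o['tool_rot']).as_matrix(),3))
for n in ['top','scene']:
    im,d,W=cloud(n); c=calibration(n); print(n,c['fx'],np.round(c['pose'],3),[k for k in c])
    cv2.imwrite(f'pics/{n}0.png',im); np.save(n+'0.npy',W)
E
```

```text
{'t': np.float64(0.0), 'q': array([ 1.096,  0.053,  1.614,  0.   ,  1.476, -0.119]), 'dq': array([-0.001, -0.   , -0.001, -0.   ,  0.002,  0.001]), 'effort': array([ 0.0000e+00, -3.9371e+01, -3.7017e+01, -0.0000e+00,  7.0000e-03,
       -0.0000e+00]), 'tool_pos': array([0.218, 0.586, 0.403]), 'tool_rot': array([-5.560e-01, -3.091e+00,  3.000e-03]), 'contact_force': array([ 0.15 , -0.046, -0.036]), 'wrist_torque': array([ 0.011, -0.027, -0.035]), 'grip_force': np.float64(0.0), 'opening': np.float64(0.085)} 0.1547
[[-0.937  0.348 -0.001]
 [ 0.348  0.937 -0.002]
 [ 0.    -0.002 -1.   ]]
top 414.8790243669256 [[-0.001  0.992 -0.129  0.46 ]
 [-1.    -0.003 -0.014 -0.003]
 [-0.014  0.129  0.992  0.985]
 [ 0.     0.     0.     1.   ]] ['fx', 'fy', 'cx', 'cy', 'pose']
scene 422.7526755420987 [[-0.692 -0.529  0.491  1.068]
 [ 0.721 -0.487  0.493  0.471]
 [-0.021  0.695  0.718  0.781]
 [ 0.     0.     0.     1.   ]] ['fx', 'fy', 'cx', 'cy', 'pose']
```

View pics/top0.png

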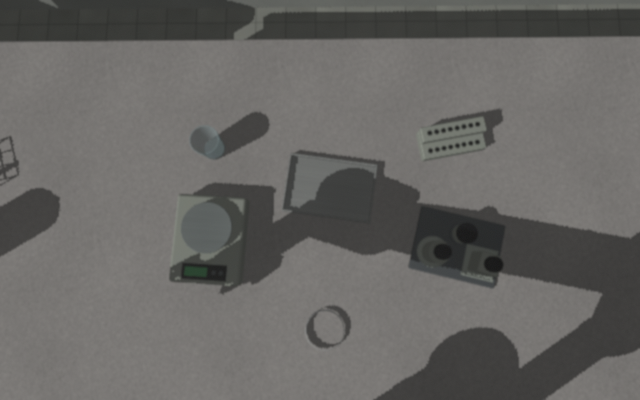

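View pics/scene0.png

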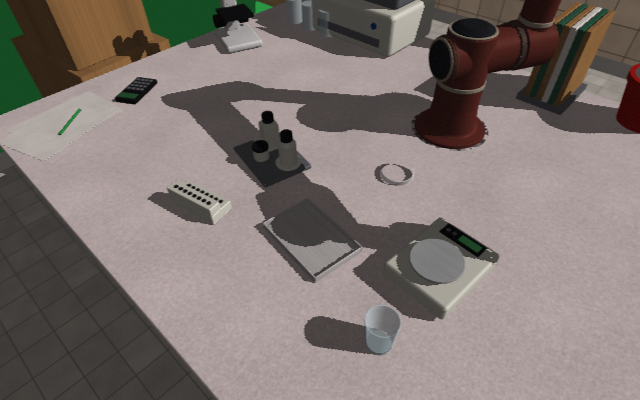

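The top view shows the round bottle with its cap at (442,251), the square bottle at (493,264) and the pot at (466,233). The tray is around (333,186), the pan at (207,226), the beaker at (207,140) and the block at (453,138). Next I'll measure these by depth.

Run:
```python
from h import *
T=np.load('top0.npy');S=np.load('scene0.npy')
def px(W,u0,u1,v0,v1,z0,z1):
    Q=W[v0:v1,u0:u1].reshape(-1,3); return Q[(Q[:,2]>z0)&(Q[:,2]<z1)]
def circ(P):
    return cv2.minEnclosingCircle(P[:,:2].astype(np.float32)*1000)
def rect(P):
    # trim outliers
    r=cv2.minAreaRect(P[:,:2].astype(np.float32)*1000); return np.round(r[0],1),np.round(r[1],1),round(r[2],1)
print('bench z',np.nanmedian(T[300:380,100:300,2]),np.nanmedian(S[250:380,150:250,2]))
for nm,a in dict(rbcap=(425,456,235,265,.095,.14),sqcap=(478,510,250,280,.095,.14),pot=(448,485,215,250,.04,.085),pan=(170,250,190,270,.064,.085)).items():
    P=px(T,*a); print(nm,len(P),np.round(P.mean(0),4) if len(P) else '',P[:,2].max() if len(P) else '',circ(P))
for nm,a in dict(rack=(400,520,195,295,.008,.017),tray=(275,395,140,230,.010,.024),bal=(160,255,180,290,.044,.059),block=(405,500,105,170,.045,.062)).items():
    P=px(T,*a); print(nm,len(P),rect(P))
P=px(T,180,235,115,170,.05,.1);print('beaker',len(P),circ(P) if len(P) else 0)
# scene cloud by world region
Q=S.reshape(-1,3)
def reg(x0,x1,y0,y1,z0,z1): return Q[(Q[:,0]>x0)&(Q[:,0]<x1)&(Q[:,1]>y0)&(Q[:,1]<y1)&(Q[:,2]>z0)&(Q[:,2]<z1)]
for z0,z1 in((.107,.125),(.05,.068)):
    P=reg(.2,.6,-.5,-.15,z0,z1); print('scene',z0,len(P))
    if len(P):
        k=cv2.kmeans(P[:,:2].astype(np.float32),3 if z0<.1 else 2,None,(3,50,1e-6),5,cv2.KMEANS_PP_CENTERS); print(k[2])
P=reg(.25,.65,-.2,.1,.010,.024);print('tray s',len(P),rect(P))
P=reg(.1,.65,.1,.45,.064,.085);print('pan s',len(P),circ(P),np.median(P[:,2]))
P=reg(.2,.6,-.5,-.1,.008,.017);print('rack s',len(P),rect(P))
```

```text
bench z -6.024154718403674e-05 0.00014867450822608763
rbcap 238 [ 0.4654 -0.2353  0.1139] 0.11892454819725518 ((465.4649963378906, -236.7707977294922), 16.923248291015625)
sqcap 260 [ 0.4395 -0.3389  0.113 ] 0.11858651365879813 ((439.4223937988281, -341.6354064941406), 16.97126579284668)
pot 386 [ 0.5058 -0.302   0.0628] 0.08474324632849739 ((498.9546203613281, -289.39923095703125), 38.99832534790039)
pan 2064 [0.5187 0.2718 0.0721] 0.07704937817092627 ((519.0199584960938, 272.2188720703125), 57.07352066040039)
rack 3563 (array([ 477.6, -296.7]), array([200.8, 150.1]), 76.3)
tray 605 (array([ 6.168e+02, -4.000e-01]), array([210.4, 140.6]), 81.8)
bal 4101 (array([494.1, 273.2]), array([159.3, 199.7]), 86.3)
block 1014 (array([ 745.8, -285.6]), array([ 36.3, 150.8]), 10.4)
beaker 450 ((714.8575439453125, 280.69696044921875), 34.11701583862305)
scene 0.107 188
[[ 0.46854427 -0.23386389]
 [ 0.44278646 -0.3376548 ]]
scene 0.05 374
[[ 0.47886324 -0.22276229]
 [ 0.51003283 -0.299119  ]
 [ 0.45089358 -0.3275484 ]]
tray s 456 (array([473. , -58.5]), array([395.4, 284.4]), 8.7)
pan s 1952 ((520.519775390625, 272.8231506347656), 57.73214340209961) 0.07181419961409408
rack s 1259 (array([ 492.8, -241. ]), array([318.7, 148.9]), 77.2)
```

```bash
cat >> h.py <<'E'
def go(x,y,z,yaw):  # TCP target, world yaw (deg) of tool y -> row
    o=get_obs(); A=R.from_rotvec(o['tool_rot']).as_matrix()
    s=A.T@(np.array([x,y,z])-o['tool_pos'])*100
    a=np.radians(yaw); ty=np.array([np.cos(a),np.sin(a),0]); B=np.stack([np.cross(ty,[0,0,-1]),ty,[0,0,-1]],1)
    t=R.from_matrix(A.T@B).as_rotvec()
    print('from',np.round(o['tool_pos'],4),'yaw',round(np.degrees(np.arctan2(A[1,1],A[0,1])),1),'t',round(float(o['t']),1),'row',np.round(s,2).tolist(),np.round(t,3).tolist())
E
python3 -c "
from h import *
go(.4655,-.237,.36,76.3)"
```

```text
from [0.2176 0.5856 0.4036] yaw 69.6 t 0.1 row [-51.9, -68.47, 4.47] [-0.002, -0.0, -0.117]
```

{"api": "arm_command", "payload": {"plan": [[[-10,-13,1,0,0,-0.02],[-26,-34,2.2,0,0,-0.06],[-26,-34,2.2,0,0,-0.06],[-26,-34,2.2,0,0,-0.06],[-51.9,-68.5,4.5,0,0,-0.117],[-51.9,-68.5,4.5,0,0,-0.117],[-51.9,-68.5,4.5,0,0,-0.117],[-51.9,-68.5,4.5,0,0,-0.117],[-51.9,-68.5,4.5,0,0,-0.117],[-51.9,-68.5,4.5,0,0,-0.117],[-51.9,-68.5,4.5,0,0,-0.117],[-51.9,-68.5,4.5,0,0,-0.117]]], "gripper": -1, "force": 40}}

```text
t: 1.1
tool_pos: [0.3618, 0.106, 0.3782]
tool_rot: [0.373, 3.119, 0.0]
contact_force: [2.0, 0.2, 0.0]
opening: 0.0855
grip_force: 0.0
```

```bash
python3 -c "
from h import *
go(.4655,-.237,.36,76.3)"
```

```text
from [0.3618 0.106  0.3782] yaw 76.3 t 1.1 row [-18.17, -30.88, 1.82] [0.0, 0.001, 0.001]
```

{"api": "arm_command", "payload": {"plan": [[[-18,-30,1.8,0,0,0],[-18,-30,1.8,0,0,0],[-18,-30,1.8,0,0,0],[-18,-30,1.8,0,0,0],[-18,-30,1.8,0,0,0],[-18,-30,1.8,0,0,0],[-18,-30,1.8,0,0,0],[-18,-30,1.8,0,0,0],[-18,-30,1.8,0,0,0],[-18,-30,1.8,0,0,0],[-18,-30,1.8,0,0,0],[-18,-30,1.8,0,0,0]]]}}

```text
t: 2.1
tool_pos: [0.4658, -0.2255, 0.36]
tool_rot: [-0.374, -3.118, -0.001]
contact_force: [0.0, 0.4, -0.3]
opening: 0.0858
grip_force: 0.0
```

Run:
```python
from h import *
im,d,W=cloud('wrist'); cv2.imwrite('pics/w1.png',im); np.save('w1.npy',W)
Q=W.reshape(-1,3)
for z0,z1 in((.104,.122),(.055,.075),(.05,.1)):
    m=(Q[:,2]>z0)&(Q[:,2]<z1)&(Q[:,0]>.3)&(Q[:,0]<.6)
    mask=m.reshape(400,640).astype(np.uint8)
    n,l,s,c=cv2.connectedComponentsWithStats(mask)
    for i in range(1,n):
        if s[i,4]>150:
            P=W[l==i]; print(z0,s[i].tolist(),np.round(P.mean(0),4),cv2.minEnclosingCircle(P[:,:2].astype(np.float32)*1000),cv2.minAreaRect(P[:,:2].astype(np.float32)*1000))
go(.4655,-.237,.36,76.3)
```

```text
0.104 [119, 186, 56, 51, 2120] [ 0.4381 -0.3397  0.1134] ((439.05194091796875, -341.9331359863281), 17.288904190063477) ((438.7373962402344, -341.5287170410156), (33.80876922607422, 32.7344856262207), 83.59579467773438)
0.104 [279, 187, 49, 50, 1919] [ 0.4635 -0.2368  0.1137] ((464.76068115234375, -237.26402282714844), 16.880794525146484) ((464.5899353027344, -237.27479553222656), (33.10303497314453, 33.03889083862305), 77.78807830810547)
0.055 [143, 165, 64, 62, 699] [ 0.4344 -0.3252  0.0653] ((438.7021484375, -340.6310729980469), 30.17483901977539) ((432.59808349609375, -327.34600830078125), (60.347633361816406, 29.712514877319336), 24.677398681640625)
0.055 [279, 164, 55, 21, 198] [ 0.4448 -0.2299  0.0656] ((453.50128173828125, -234.0484619140625), 21.82368278503418) ((447.2585754394531, -232.10597229003906), (43.64716720581055, 13.075986862182617), 72.71585083007812)
0.055 [218, 230, 52, 51, 2081] [ 0.5043 -0.303   0.0628] ((506.0294494628906, -304.9010314941406), 23.483491897583008) ((505.6494445800781, -303.6418151855469), (43.623374938964844, 45.260101318359375), 76.09599304199219)
0.05 [134, 164, 75, 66, 2940] [ 0.4347 -0.3295  0.0783] ((438.9002990722656, -341.58099365234375), 30.493379592895508) ((438.7213439941406, -341.996826171875), (46.7559700012207, 45.86895751953125), 72.14218139648438)
0.05 [274, 164, 63, 61, 1596] [ 0.4526 -0.2323  0.0819] ((464.36627197265625, -237.16470336914062), 24.800323486328125) ((460.59356689453125, -235.4118194580078), (49.1629753112793, 40.236114501953125), 66.04483032226562)
0.05 [218, 229, 52, 52, 2126] [ 0.504  -0.3028  0.0626] ((506.0294494628906, -304.9010314941406), 23.483491897583008) ((505.6494445800781, -303.6418151855469), (43.623374938964844, 45.260101318359375), 76.09599304199219)
from [ 0.4658 -0.2251  0.3602] yaw 76.4 t 2.1 row [-0.25, -1.16, 0.02] [0.0, -0.001, 0.001]
```

View pics/w1.png

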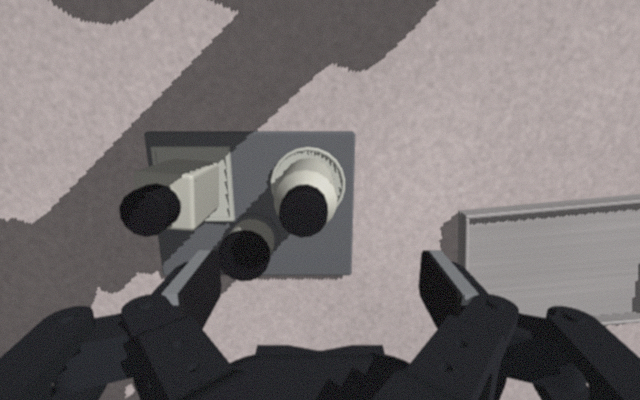

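The wrist view agrees with the top view: round cap at (303,210), square cap at (150,210), pot at (245,248), all upright. I'll descend on the round bottle.

{"api": "arm_command", "payload": {"plan": [[[-0.2,-1.2,0,0,0,0],[-0.2,-1.2,1,0,0,0],[-0.2,-1.2,3,0,0,0],[-0.2,-1.2,5,0,0,0],[-0.2,-1.2,7,0,0,0],[-0.2,-1.2,9,0,0,0],[-0.2,-1.2,11,0,0,0],[-0.2,-1.2,12.5,0,0,0],[-0.2,-1.2,13.3,0,0,0],[-0.2,-1.2,13.8,0,0,0],[-0.2,-1.2,13.8,0,0,0],[-0.2,-1.2,13.8,0,0,0]]]}}

```text
t: 3.15
tool_pos: [0.4654, -0.2384, 0.2231]
tool_rot: [0.374, 3.118, -0.001]
contact_force: [0.0, 0.3, 0.7]
opening: 0.0856
grip_force: 0.0
```

{"api": "arm_command", "payload": {"plan": [[[0,0,0,0,0,0],[0,0,0,0,0,0],[0,0,0,0,0,0],[0,0,0,0,0,0],[0,0,0,0,0,0],[0,0,0,0,0,0],[0,0,0,0,0,0],[0,0,0,0,0,0],[0,0,0,0,0,0],[0,0,0,0,0,0]]], "gripper": 1, "force": 30}}

```text
t: 3.98
tool_pos: [0.4657, -0.2385, 0.2238]
tool_rot: [0.374, 3.117, -0.001]
contact_force: [-0.7, 1.8, 6.3]
opening: 0.0491
grip_force: 31.8
```

{"api": "arm_command", "payload": {"plan": [[[0,0,-0.5,0,0,0],[0,0,-1.5,0,0,0],[0,0,-3,0,0,0],[0,0,-5,0,0,0],[0,0,-7,0,0,0],[0,0,-9,0,0,0],[0,0,-11,0,0,0],[0,0,-12,0,0,0],[0,0,-12,0,0,0]]]}}

```text
t: 4.73
tool_pos: [0.4657, -0.2388, 0.3457]
tool_rot: [0.374, 3.114, -0.004]
contact_force: [0.5, 0.4, -1.7]
opening: 0.0492
grip_force: 31.7
```

```bash
python3 -c "
from h import *
print(get_obs()['opening'],get_obs()['grip_force'],get_obs()['contact_force'])
go(.6236,.0471,.25,81.8)"
```

```text
0.04918284207546598 31.65598984574899 [ 0.45923041  0.37057252 -1.6554457 ]
from [ 0.4657 -0.2388  0.3457] yaw 76.3 t 4.7 row [-8.53, 31.53, 9.55] [-0.002, 0.005, -0.096]
```

{"api": "arm_command", "payload": {"plan": [[[-0.3,1,0,0,0,-0.003],[-0.8,3,0,0,0,-0.01],[-1.6,6,0,0,0,-0.02],[-2.5,9.3,0,0,0,-0.03],[-3.4,12.6,0,0,0,-0.04],[-4.3,15.9,0,0,0,-0.05],[-5.2,19.2,0,0,0,-0.06],[-6.1,22.5,0,0,0,-0.07],[-7,25.8,0,0,0,-0.08],[-7.7,28.5,0,0,0,-0.086],[-8.2,30.5,0,0,0,-0.092],[-8.5,31.5,0,0,0,-0.096]]]}}

```text
t: 5.73
tool_pos: [0.6223, 0.0507, 0.3397]
tool_rot: [-0.219, -3.13, -0.001]
contact_force: [-0.0, 0.4, -2.4]
opening: 0.0489
grip_force: 31.7
```

{"api": "arm_command", "payload": {"plan": [[[0,0,0,0,0,0],[0,0,1,0,0,0],[0,0,2.5,0,0,0],[0,0,4.5,0,0,0],[0,0,6.5,0,0,0],[0,0,8.5,0,0,0],[0,0,10,0,0,0],[0,0,11,0,0,0],[0,0,11.5,0,0,0],[0,0,11.5,0,0,0],[0,0,11.5,0,0,0]]]}}

```text
t: 6.65
tool_pos: [0.6223, 0.0471, 0.2279]
tool_rot: [0.225, 3.133, -0.0]
contact_force: [0.9, -0.5, -1.8]
opening: 0.049
grip_force: 31.7
```

```bash
python3 -c "
from h import *
print(get_obs()['opening'],get_obs()['grip_force'],get_obs()['contact_force'])
go(.6236,.0471,.213,81.8)"
```

```text
0.048953135442545835 31.738709472119808 [ 0.85088049 -0.50017579 -1.84687288]
from [0.6223 0.0471 0.2279] yaw 81.8 t 6.7 row [-0.12, 0.02, 1.49] [-0.0, 0.0, -0.0]
```

{"api": "arm_command", "payload": {"plan": [[[0,0,0.3,0,0,0],[0,0,0.6,0,0,0],[0,0,0.8,0,0,0],[0,0,1.0,0,0,0],[0,0,1.15,0,0,0],[0,0,1.3,0,0,0],[0,0,1.4,0,0,0],[0,0,1.5,0,0,0],[0,0,1.55,0,0,0],[0,0,1.55,0,0,0],[0,0,1.55,0,0,0]]]}}

```text
t: 7.57
tool_pos: [0.6224, 0.0477, 0.2129]
tool_rot: [0.224, 3.133, -0.0]
contact_force: [-4.3, -0.4, 4.6]
opening: 0.0488
grip_force: 32.3
```

{"api": "arm_command", "payload": {"plan": [[[0,0,0,0,0,0],[0,0,0,0,0,0],[0,0,0,0,0,0],[0,0,0,0,0,0],[0,0,0,0,0,0],[0,0,0,0,0,0],[0,0,0,0,0,0],[0,0,0,0,0,0]]], "gripper": -1}}

```text
t: 8.23
tool_pos: [0.6223, 0.0476, 0.212]
tool_rot: [0.224, 3.134, 0.0]
contact_force: [-0.3, -1.6, 0.4]
opening: 0.0855
grip_force: 0.0
```

{"api": "arm_command", "payload": {"plan": [[[0,0,-0.5,0,0,0],[0,0,-2,0,0,0],[0,0,-4,0,0,0],[0,0,-7,0,0,0],[0,0,-10,0,0,0],[0,0,-13,0,0,0],[0,0,-15,0,0,0],[0,0,-15,0,0,0],[0,0,-15,0,0,0]]]}}

```text
t: 8.98
tool_pos: [0.6226, 0.0476, 0.3641]
tool_rot: [0.224, 3.13, 0.0]
contact_force: [-0.5, -0.3, -0.2]
opening: 0.0852
grip_force: 0.0
```

Run:
```python
from h import *
im,d,W=cloud('wrist'); cv2.imwrite('pics/w2.png',im)
Q=W.reshape(-1,3); P=Q[(Q[:,2]>.09)&(Q[:,2]<.112)&(Q[:,0]>.5)&(abs(Q[:,1]-.05)<.08)]
print(len(P),P[:,2].max() if len(P) else 0,cv2.minEnclosingCircle(P[:,:2].astype(np.float32)*1000))
go(.439,-.342,.36,76.3)
```

```text
1734 0.10501810700104644 ((621.183349609375, 47.343017578125), 16.86066436767578)
from [0.6221 0.0476 0.3619] yaw 81.8 t 9.0 row [12.58, -41.17, 0.19] [-0.0, 0.0, 0.096]
```

View pics/w2.png

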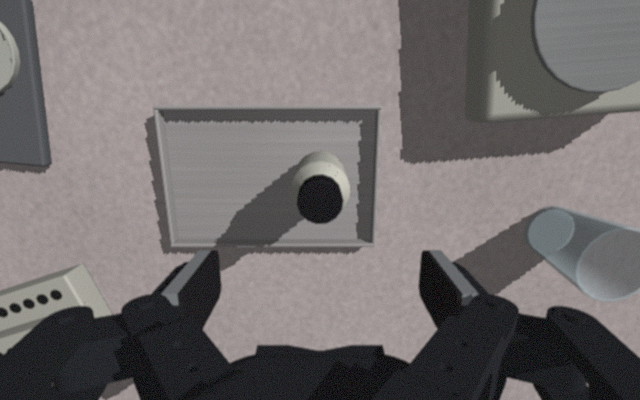

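The round bottle is upright in the tray with its cap at (320,198) and stands on the +y side. The square bottle is next.

{"api": "arm_command", "payload": {"plan": [[[4,-13,0,0,0,0.03],[8,-26,0,0,0,0.06],[12.6,-41.2,0,0,0,0.096],[12.6,-41.2,0,0,0,0.096],[12.6,-41.2,0,0,0,0.096],[12.6,-41.2,0,0,0,0.096],[12.6,-41.2,0,0,0,0.096],[12.6,-41.2,0,0,0,0.096],[12.6,-41.2,0,0,0,0.096],[12.6,-41.2,0,0,0,0.096],[12.6,-41.2,0,0,0,0.096],[12.6,-41.2,0,0,0,0.096]]]}}

```text
t: 10.03
tool_pos: [0.4371, -0.3446, 0.3596]
tool_rot: [-0.381, -3.115, -0.003]
contact_force: [-0.3, 0.6, 0.2]
opening: 0.0854
grip_force: 0.0
```

{"api": "arm_command", "payload": {"plan": [[[0,0,0,0,0,0],[0,0,0,0,0,0],[0,0,0,0,0,0],[0,0,0,0,0,0]]]}}

```text
t: 10.37
tool_pos: [0.4396, -0.3409, 0.3616]
tool_rot: [-0.371, -3.119, -0.001]
contact_force: [0.1, 0.2, 0.7]
opening: 0.0853
grip_force: 0.0
```

Run:
```python
from h import *
im,d,W=cloud('wrist')
Q=W.reshape(-1,3); Q=Q[(abs(Q[:,0]-.439)<.05)&(abs(Q[:,1]+.342)<.05)]
P=Q[(Q[:,2]>.104)&(Q[:,2]<.122)];print(cv2.minEnclosingCircle(P[:,:2].astype(np.float32)*1000))
P=Q[(Q[:,2]>.03)&(Q[:,2]<.122)];print(cv2.minAreaRect(P[:,:2].astype(np.float32)*1000))
go(.439,-.342,.223,76.3)
```

```text
((438.58953857421875, -342.158447265625), 16.848522186279297)
((450.902587890625, -325.0375061035156), (97.60547637939453, 54.93080139160156), 53.959075927734375)
from [ 0.4396 -0.3411  0.3618] yaw 76.4 t 10.4 row [0.03, -0.11, 13.88] [0.0, -0.0, 0.002]
```

{"api": "arm_command", "payload": {"plan": [[[0,-0.1,0,0,0,0.05],[0,-0.1,1,0,0,0.05],[0,-0.1,3,0,0,0.05],[0,-0.1,5,0,0,0.05],[0,-0.1,7,0,0,0.05],[0,-0.1,9,0,0,0.05],[0,-0.1,11,0,0,0.05],[0,-0.1,12.5,0,0,0.05],[0,-0.1,13.3,0,0,0.05],[0,-0.1,13.8,0,0,0.05],[0,-0.1,13.8,0,0,0.05],[0,-0.1,13.8,0,0,0.05]]]}}

```text
t: 11.42
tool_pos: [0.439, -0.3433, 0.2245]
tool_rot: [0.451, 3.108, -0.001]
contact_force: [-0.5, -0.5, 0.5]
opening: 0.085
grip_force: 0.0
```

{"api": "arm_command", "payload": {"plan": [[[0,0,0,0,0,0],[0,0,0,0,0,0],[0,0,0,0,0,0],[0,0,0,0,0,0],[0,0,0,0,0,0],[0,0,0,0,0,0],[0,0,0,0,0,0],[0,0,0,0,0,0],[0,0,0,0,0,0],[0,0,0,0,0,0]]], "gripper": 1, "force": 30}}

```text
t: 12.25
tool_pos: [0.439, -0.3435, 0.225]
tool_rot: [0.452, 3.108, -0.001]
contact_force: [-0.3, 0.2, 5.3]
opening: 0.0456
grip_force: 33.0
```

{"api": "arm_command", "payload": {"plan": [[[0,0,-0.5,0,0,0],[0,0,-1.5,0,0,0],[0,0,-3,0,0,0],[0,0,-5,0,0,0],[0,0,-7,0,0,0],[0,0,-9,0,0,0],[0,0,-11,0,0,0],[0,0,-12,0,0,0],[0,0,-12,0,0,0]]]}}

```text
t: 13.0
tool_pos: [0.4391, -0.3437, 0.3472]
tool_rot: [0.451, 3.105, -0.005]
contact_force: [0.7, -0.6, -1.9]
opening: 0.0457
grip_force: 32.3
```

```bash
python3 -c "
from h import *
go(.610,-.0479,.35,81.8)"
```

```text
from [ 0.4391 -0.3437  0.3472] yaw 73.5 t 13.0 row [-7.96, 33.22, -0.33] [-0.003, 0.004, -0.146]
```

{"api": "arm_command", "payload": {"plan": [[[-0.3,1,0,0,0,-0.003],[-0.8,3,0,0,0,-0.015],[-1.5,6.3,0,0,0,-0.03],[-2.3,9.6,0,0,0,-0.045],[-3.1,13,0,0,0,-0.06],[-3.9,16.5,0,0,0,-0.075],[-4.8,20,0,0,0,-0.09],[-5.6,23.5,0,0,0,-0.105],[-6.4,27,0,0,0,-0.12],[-7.2,30,0,0,0,-0.13],[-7.7,32.2,0,0,0,-0.14],[-8,33.2,0,0,0,-0.146]]]}}

```text
t: 14.0
tool_pos: [0.6102, -0.0442, 0.3413]
tool_rot: [-0.218, -3.13, -0.003]
contact_force: [-0.5, -0.3, -2.0]
opening: 0.0456
grip_force: 32.2
```

{"api": "arm_command", "payload": {"plan": [[[0,0,0,0,0,0],[0,0,1,0,0,0],[0,0,2.5,0,0,0],[0,0,4.5,0,0,0],[0,0,6.5,0,0,0],[0,0,8.5,0,0,0],[0,0,10,0,0,0],[0,0,11,0,0,0],[0,0,11.5,0,0,0],[0,0,11.5,0,0,0],[0,0,11.5,0,0,0]]]}}

```text
t: 14.92
tool_pos: [0.61, -0.0483, 0.2293]
tool_rot: [0.225, 3.133, -0.0]
contact_force: [-0.5, -0.3, -1.4]
opening: 0.0454
grip_force: 32.2
```

```bash
python3 -c "
from h import *
go(.610,-.0479,.214,81.8)"
```

```text
from [ 0.61   -0.0483  0.2293] yaw 81.8 t 14.9 row [0.0, 0.04, 1.53] [-0.0, 0.0, -0.0]
```

{"api": "arm_command", "payload": {"plan": [[[0,0,0.3,0,0,0],[0,0,0.6,0,0,0],[0,0,0.8,0,0,0],[0,0,1.0,0,0,0],[0,0,1.15,0,0,0],[0,0,1.3,0,0,0],[0,0,1.4,0,0,0],[0,0,1.5,0,0,0],[0,0,1.58,0,0,0],[0,0,1.58,0,0,0],[0,0,1.58,0,0,0]]]}}

```text
t: 15.83
tool_pos: [0.6101, -0.0477, 0.2141]
tool_rot: [0.224, 3.134, -0.0]
contact_force: [-3.3, -0.1, 5.8]
opening: 0.0456
grip_force: 32.9
```

{"api": "arm_command", "payload": {"plan": [[[0,0,0,0,0,0],[0,0,0,0,0,0],[0,0,0,0,0,0],[0,0,0,0,0,0],[0,0,0,0,0,0],[0,0,0,0,0,0],[0,0,0,0,0,0],[0,0,0,0,0,0]]], "gripper": -1}}

```text
t: 16.5
tool_pos: [0.6099, -0.0477, 0.2132]
tool_rot: [0.224, 3.134, 0.0]
contact_force: [0.4, -1.1, -0.2]
opening: 0.0854
grip_force: 0.0
```

{"api": "arm_command", "payload": {"plan": [[[0,0,-0.5,0,0,0],[0,0,-2,0,0,0],[0,0,-4,0,0,0],[0,0,-7,0,0,0],[0,0,-10,0,0,0],[0,0,-13,0,0,0],[0,0,-15,0,0,0],[0,0,-15,0,0,0],[0,0,-15,0,0,0]]]}}

```text
t: 17.25
tool_pos: [0.6102, -0.0478, 0.3653]
tool_rot: [0.224, 3.13, -0.001]
contact_force: [0.7, 0.3, -0.0]
opening: 0.0851
grip_force: 0.0
```

Run:
```python
from h import *
im,d,W=cloud('wrist'); cv2.imwrite('pics/w3.png',im)
m=((W[...,2]>.092)&(W[...,2]<.112)&(W[...,0]>.5)&(abs(W[...,1])<.12)).astype(np.uint8)
n,l,s,c=cv2.connectedComponentsWithStats(m)
for i in range(1,n):
    if s[i,4]>300: P=W[l==i]; print(P[:,2].max(),cv2.minEnclosingCircle(P[:,:2].astype(np.float32)*1000))
go(.506,-.304,.33,76.3)
```

```text
0.10547697186039451 ((620.9660034179688, 46.940895080566406), 16.97877311706543)
0.1055853149996463 ((609.260009765625, -48.08773422241211), 17.049007415771484)
from [ 0.6097 -0.0477  0.3631] yaw 81.8 t 17.3 row [6.62, -26.84, 3.31] [-0.0, 0.0, 0.096]
```

View pics/w3.png

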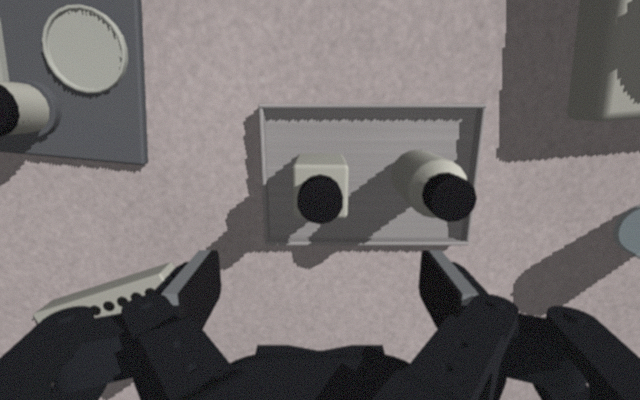

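Both bottles are standing in the tray, square cap at (320,198) and round cap at (448,196). Next comes the pot.

{"api": "arm_command", "payload": {"plan": [[[1.6,-6.5,0,0,0,0.03],[3.2,-13,0,0,0,0.06],[6.6,-26.8,2,0,0,0.096],[6.6,-26.8,3.3,0,0,0.096],[6.6,-26.8,3.3,0,0,0.096],[6.6,-26.8,3.3,0,0,0.096],[6.6,-26.8,3.3,0,0,0.096],[6.6,-26.8,3.3,0,0,0.096],[6.6,-26.8,3.3,0,0,0.096],[6.6,-26.8,3.3,0,0,0.096],[6.6,-26.8,3.3,0,0,0.096],[6.6,-26.8,3.3,0,0,0.096]]]}}

```text
t: 18.3
tool_pos: [0.507, -0.3025, 0.33]
tool_rot: [-0.371, -3.119, -0.001]
contact_force: [-0.6, -0.0, 0.2]
opening: 0.0854
grip_force: 0.0
```

Run:
```python
from h import *
im,d,W=cloud('wrist')
Q=W.reshape(-1,3); P=Q[(abs(Q[:,0]-.506)<.045)&(abs(Q[:,1]+.304)<.045)&(Q[:,2]>.057)&(Q[:,2]<.075)]
print(len(P),P[:,2].max(),cv2.minEnclosingCircle(P[:,:2].astype(np.float32)*1000))
go(.506,-.304,.200,76.3)
```

```text
2899 0.06531598406231193 ((505.86785888671875, -304.8542175292969), 23.02935028076172)
from [ 0.507  -0.3025  0.3302] yaw 76.4 t 18.4 row [0.06, -0.17, 13.02] [0.0, 0.0, 0.002]
```

{"api": "arm_command", "payload": {"plan": [[[0,-0.2,1,0,0,0],[0,-0.2,3,0,0,0],[0,-0.2,5,0,0,0],[0,-0.2,7,0,0,0],[0,-0.2,9,0,0,0],[0,-0.2,11,0,0,0],[0,-0.2,12,0,0,0],[0,-0.2,12.6,0,0,0],[0,-0.2,13,0,0,0],[0,-0.2,13,0,0,0],[0,-0.2,13,0,0,0]]]}}

```text
t: 19.27
tool_pos: [0.5064, -0.3058, 0.2012]
tool_rot: [0.374, 3.118, -0.001]
contact_force: [1.0, 0.8, 0.8]
opening: 0.0855
grip_force: 0.0
```

{"api": "arm_command", "payload": {"plan": [[[0,0,0,0,0,0],[0,0,0,0,0,0],[0,0,0,0,0,0],[0,0,0,0,0,0],[0,0,0,0,0,0],[0,0,0,0,0,0],[0,0,0,0,0,0],[0,0,0,0,0,0],[0,0,0,0,0,0],[0,0,0,0,0,0]]], "gripper": 1, "force": 30}}

```text
t: 20.1
tool_pos: [0.5063, -0.3058, 0.2011]
tool_rot: [0.374, 3.118, -0.001]
contact_force: [-1.8, 1.0, 5.3]
opening: 0.0451
grip_force: 30.5
```

{"api": "arm_command", "payload": {"plan": [[[0,0,-0.5,0,0,0],[0,0,-1.5,0,0,0],[0,0,-3,0,0,0],[0,0,-5,0,0,0],[0,0,-8,0,0,0],[0,0,-11,0,0,0],[0,0,-14,0,0,0],[0,0,-16,0,0,0],[0,0,-17,0,0,0],[0,0,-17,0,0,0]]]}}

```text
t: 20.93
tool_pos: [0.5064, -0.3059, 0.3737]
tool_rot: [0.374, 3.114, -0.005]
contact_force: [0.7, -0.6, -0.6]
opening: 0.0449
grip_force: 30.8
```

```bash
python3 -c "
from h import *
go(.5193,.2722,.37,76.3)"
```

```text
from [ 0.5064 -0.3059  0.3737] yaw 76.3 t 20.9 row [12.42, 56.48, 0.17] [-0.002, 0.005, 0.0]
```

{"api": "arm_command", "payload": {"plan": [[[0.2,1,0,0,0,0],[0.7,3,0,0,0,0],[1.3,6,0,0,0,0],[2,9,0,0,0,0],[2.6,12,0,0,0,0],[3.3,15,0,0,0,0],[4,18,0,0,0,0],[4.6,21,0,0,0,0],[5.3,24,0,0,0,0],[5.9,27,0,0,0,0],[6.6,30,0,0,0,0],[7.3,33,0,0,0,0]]]}}

```text
t: 21.93
tool_pos: [0.5118, 0.0344, 0.3671]
tool_rot: [-0.373, -3.114, -0.0]
contact_force: [0.8, -0.0, -0.6]
opening: 0.0453
grip_force: 30.9
```

{"api": "arm_command", "payload": {"plan": [[[0.7,3,0,0,0,0],[1.3,6,0,0,0,0],[2,9,0,0,0,0],[2.6,12,0,0,0,0],[3.3,15,0,0,0,0],[4,18,0,0,0,0],[4.5,20.5,0,0,0,0],[4.9,22.3,0,0,0,0],[5.1,23.4,0,0,0,0],[5.1,23.4,0,0,0,0],[5.1,23.4,0,0,0,0],[5.1,23.4,0,0,0,0]]]}}

```text
t: 22.93
tool_pos: [0.5187, 0.271, 0.3692]
tool_rot: [-0.375, -3.118, 0.002]
contact_force: [0.2, -1.1, -0.9]
opening: 0.0452
grip_force: 30.9
```

```bash
python3 -c "
from h import *
go(.5193,.2722,.265,76.3)"
```

```text
from [0.5187 0.271  0.3692] yaw 76.3 t 22.9 row [-0.04, 0.15, 10.42] [-0.001, -0.001, -0.0]
```

{"api": "arm_command", "payload": {"plan": [[[0,0.1,1,0,0,0],[0,0.1,2.5,0,0,0],[0,0.1,4,0,0,0],[0,0.1,5.5,0,0,0],[0,0.1,7,0,0,0],[0,0.1,8.5,0,0,0],[0,0.1,9.5,0,0,0],[0,0.1,10.2,0,0,0],[0,0.1,10.5,0,0,0],[0,0.1,10.5,0,0,0],[0,0.1,10.5,0,0,0]]]}}

```text
t: 23.85
tool_pos: [0.5194, 0.2727, 0.2658]
tool_rot: [0.375, 3.118, 0.001]
contact_force: [-0.1, -0.1, -0.8]
opening: 0.0451
grip_force: 30.9
```

```bash
python3 -c "
from h import *
go(.5193,.2722,.253,76.3)"
```

```text
from [0.5194 0.2727 0.2658] yaw 76.3 t 23.9 row [0.0, -0.05, 1.28] [0.001, 0.001, 0.0]
```

{"api": "arm_command", "payload": {"plan": [[[0,0,0.2,0,0,0],[0,0,0.4,0,0,0],[0,0,0.6,0,0,0],[0,0,0.8,0,0,0],[0,0,1.0,0,0,0],[0,0,1.1,0,0,0],[0,0,1.2,0,0,0],[0,0,1.28,0,0,0],[0,0,1.32,0,0,0],[0,0,1.32,0,0,0],[0,0,1.32,0,0,0]]]}}

```text
t: 24.77
tool_pos: [0.5193, 0.2728, 0.2532]
tool_rot: [-0.374, -3.119, 0.0]
contact_force: [-3.4, -0.6, 5.8]
opening: 0.045
grip_force: 31.2
```

{"api": "arm_command", "payload": {"plan": [[[0,0,0,0,0,0],[0,0,0,0,0,0],[0,0,0,0,0,0],[0,0,0,0,0,0],[0,0,0,0,0,0],[0,0,0,0,0,0],[0,0,0,0,0,0],[0,0,0,0,0,0]]], "gripper": -1}}

```text
t: 25.43
tool_pos: [0.5191, 0.2727, 0.2519]
tool_rot: [-0.374, -3.119, 0.0]
contact_force: [-1.3, 0.2, 0.2]
opening: 0.0855
grip_force: 0.0
```

{"api": "arm_command", "payload": {"plan": [[[0,0,-0.5,0,0,0],[0,0,-2,0,0,0],[0,0,-4,0,0,0],[0,0,-7,0,0,0],[0,0,-10,0,0,0],[0,0,-11,0,0,0],[0,0,-11,0,0,0],[0,0,-11,0,0,0],[0,0,-11,0,0,0]]]}}

```text
t: 26.18
tool_pos: [0.5186, 0.2725, 0.3599]
tool_rot: [-0.374, -3.116, 0.002]
contact_force: [-0.2, -0.9, 0.9]
opening: 0.0854
grip_force: 0.0
```

Run:
```python
from h import *
im,d,W=cloud('wrist'); cv2.imwrite('pics/w4.png',im)
Q=W.reshape(-1,3); Q=Q[(abs(Q[:,0]-.519)<.08)&(abs(Q[:,1]-.272)<.08)]
for a,b in((.108,.125),(.066,.078)):
    P=Q[(Q[:,2]>a)&(Q[:,2]<b)]; print(len(P),P[:,2].max(),cv2.minEnclosingCircle(P[:,:2].astype(np.float32)*1000))
go(.609,-.048,.36,81.8)
```

```text
3466 0.11719207275234905 ((518.3603515625, 272.13580322265625), 23.055238723754883)
11400 0.07795664320874451 ((518.736572265625, 272.5603332519531), 56.850399017333984)
from [0.5185 0.2725 0.3594] yaw 76.3 t 26.2 row [-16.37, -29.0, -0.05] [-0.002, -0.004, -0.096]
```

View pics/w4.png

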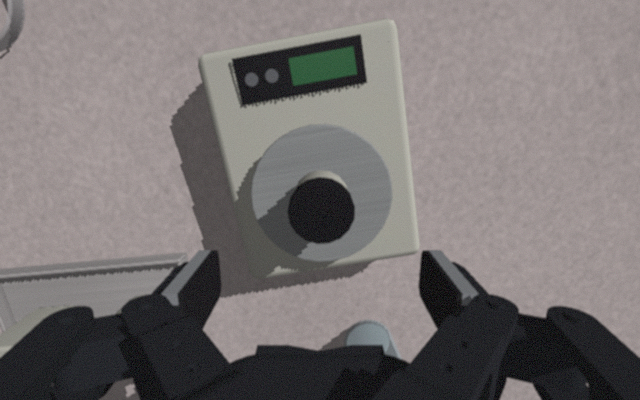

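The pot stands centred on the pan, with its lid at (321,210). I'll go to the square bottle and check the dish positions from the top camera on the way.

{"api": "arm_command", "payload": {"plan": [[[-5,-9,0,0,0,-0.03],[-10,-18,0,0,0,-0.06],[-16.4,-29,0,0,0,-0.096],[-16.4,-29,0,0,0,-0.096],[-16.4,-29,0,0,0,-0.096],[-16.4,-29,0,0,0,-0.096],[-16.4,-29,0,0,0,-0.096],[-16.4,-29,0,0,0,-0.096],[-16.4,-29,0,0,0,-0.096],[-16.4,-29,0,0,0,-0.096],[-16.4,-29,0,0,0,-0.096],[-16.4,-29,0,0,0,-0.096]]]}}

```text
t: 27.23
tool_pos: [0.6095, -0.0466, 0.3607]
tool_rot: [-0.222, -3.132, -0.001]
contact_force: [0.9, 0.8, -0.1]
opening: 0.0853
grip_force: 0.0
```

Run:
```python
from h import *
im,d,W=cloud('top')
Q=W.reshape(-1,3)
for c in((.4663,-.2373),(.4403,-.3442)):
    P=Q[(abs(Q[:,0]-c[0])<.05)&(abs(Q[:,1]-c[1])<.05)&(Q[:,2]>.0136)&(Q[:,2]<.025)]
    print(len(P),cv2.minEnclosingCircle(P[:,:2].astype(np.float32)*1000),cv2.minAreaRect(P[:,:2].astype(np.float32)*1000))
go(.6095,-.048,.214,81.8)
```

```text
942 ((468.2587890625, -244.8126678466797), 62.96866989135742) ((466.3549499511719, -237.78016662597656), (98.39421844482422, 98.77928161621094), 89.9535140991211)
1086 ((448.9449157714844, -343.8100280761719), 62.65628433227539) ((441.0978088378906, -343.30975341796875), (97.97648620605469, 97.37487030029297), 0.01819509081542492)
from [ 0.6095 -0.0464  0.3611] yaw 81.9 t 27.3 row [-0.04, -0.16, 14.71] [0.0, -0.002, 0.002]
```

{"api": "arm_command", "payload": {"plan": [[[0,-0.1,1,0,0,0],[0,-0.1,3,0,0,0],[0,-0.1,5,0,0,0],[0,-0.1,7,0,0,0],[0,-0.1,9,0,0,0],[0,-0.1,11,0,0,0],[0,-0.1,13,0,0,0],[0,-0.1,14.2,0,0,0],[0,-0.1,14.7,0,0,0],[0,-0.1,14.7,0,0,0],[0,-0.1,14.7,0,0,0]]]}}

```text
t: 28.2
tool_pos: [0.61, -0.0486, 0.2156]
tool_rot: [0.223, 3.133, -0.0]
contact_force: [0.6, 0.9, 0.2]
opening: 0.0852
grip_force: 0.0
```

{"api": "arm_command", "payload": {"plan": [[[0,0,0,0,0,0],[0,0,0,0,0,0],[0,0,0,0,0,0],[0,0,0,0,0,0],[0,0,0,0,0,0],[0,0,0,0,0,0],[0,0,0,0,0,0],[0,0,0,0,0,0],[0,0,0,0,0,0],[0,0,0,0,0,0]]], "gripper": 1, "force": 30}}

```text
t: 29.03
tool_pos: [0.6103, -0.0488, 0.2163]
tool_rot: [0.224, 3.132, -0.0]
contact_force: [-0.2, 0.5, 5.3]
opening: 0.0455
grip_force: 31.9
```

{"api": "arm_command", "payload": {"plan": [[[0,0,-0.5,0,0,0],[0,0,-1.5,0,0,0],[0,0,-3,0,0,0],[0,0,-5,0,0,0],[0,0,-7,0,0,0],[0,0,-9,0,0,0],[0,0,-11,0,0,0],[0,0,-12,0,0,0],[0,0,-12,0,0,0]]]}}

```text
t: 29.78
tool_pos: [0.6104, -0.049, 0.3384]
tool_rot: [0.224, 3.128, -0.001]
contact_force: [1.0, 0.2, -1.3]
opening: 0.0457
grip_force: 31.1
```

```bash
python3 -c "
from h import *
go(.4403,-.3438,.335,76.3)"
```

```text
from [ 0.6104 -0.049   0.3384] yaw 81.8 t 29.8 row [12.64, -31.6, 0.29] [-0.0, 0.005, 0.096]
```

{"api": "arm_command", "payload": {"plan": [[[0.4,-1,0,0,0,0.003],[1.2,-3,0,0,0,0.01],[2.4,-6,0,0,0,0.02],[3.6,-9,0,0,0,0.03],[5,-12.4,0,0,0,0.04],[6.3,-15.8,0,0,0,0.05],[7.7,-19.2,0,0,0,0.06],[9,-22.6,0,0,0,0.07],[10.4,-26,0,0,0,0.08],[11.5,-28.8,0,0,0,0.086],[12.3,-30.8,0,0,0,0.092],[12.6,-31.6,0,0,0,0.096]]]}}

```text
t: 30.78
tool_pos: [0.4375, -0.3458, 0.3326]
tool_rot: [-0.38, -3.115, -0.002]
contact_force: [-0.3, 0.3, -2.7]
opening: 0.0453
grip_force: 31.3
```

{"api": "arm_command", "payload": {"plan": [[[0,0,0,0,0,0],[0,0,0,0,0,0],[0,0,1,0,0,0],[0,0,2.5,0,0,0],[0,0,4,0,0,0],[0,0,5.5,0,0,0],[0,0,6.5,0,0,0],[0,0,7,0,0,0],[0,0,7,0,0,0],[0,0,7,0,0,0]]]}}

```text
t: 31.62
tool_pos: [0.4404, -0.3433, 0.265]
tool_rot: [-0.373, -3.119, -0.0]
contact_force: [-0.4, 0.6, -1.2]
opening: 0.0457
grip_force: 31.3
```

Run:
```python
from h import *
im,d,W=cloud('wrist'); cv2.imwrite('pics/w5.png',im)
go(.4403,-.3438,.2273,76.3)
```

```text
from [ 0.4405 -0.3436  0.2657] yaw 76.4 t 31.7 row [0.02, -0.02, 3.84] [-0.001, 0.001, 0.001]
```

View pics/w5.png

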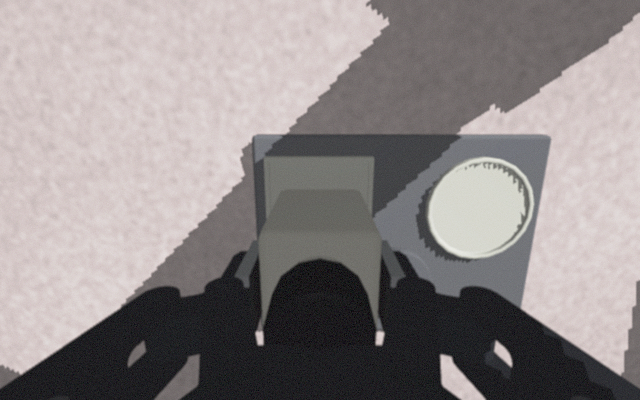

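The bottle's centre column (320) lines up with the square dish (265 to 374), so I'll lower it.

{"api": "arm_command", "payload": {"plan": [[[0,0,0.5,0,0,0],[0,0,1.1,0,0,0],[0,0,1.7,0,0,0],[0,0,2.2,0,0,0],[0,0,2.6,0,0,0],[0,0,3.0,0,0,0],[0,0,3.3,0,0,0],[0,0,3.55,0,0,0],[0,0,3.7,0,0,0],[0,0,3.85,0,0,0],[0,0,3.85,0,0,0],[0,0,3.85,0,0,0]]]}}

```text
t: 32.67
tool_pos: [0.4402, -0.3438, 0.2273]
tool_rot: [0.374, 3.119, -0.0]
contact_force: [-2.5, 1.8, 3.4]
opening: 0.0456
grip_force: 31.9
```

{"api": "arm_command", "payload": {"plan": [[[0,0,0.05,0,0,0],[0,0,0.05,0,0,0],[0,0,0.05,0,0,0],[0,0,0.05,0,0,0],[0,0,0.05,0,0,0],[0,0,0.05,0,0,0],[0,0,0.05,0,0,0],[0,0,0.05,0,0,0]]], "gripper": -1}}

```text
t: 33.33
tool_pos: [0.4401, -0.3437, 0.226]
tool_rot: [-0.374, -3.119, 0.0]
contact_force: [0.4, 0.3, 0.0]
opening: 0.0852
grip_force: 0.0
```

{"api": "arm_command", "payload": {"plan": [[[0,0,-0.5,0,0,0],[0,0,-2,0,0,0],[0,0,-4,0,0,0],[0,0,-7,0,0,0],[0,0,-10,0,0,0],[0,0,-13,0,0,0],[0,0,-13.5,0,0,0],[0,0,-13.5,0,0,0],[0,0,-13.5,0,0,0]]]}}

```text
t: 34.08
tool_pos: [0.44, -0.3436, 0.361]
tool_rot: [0.374, 3.119, -0.0]
contact_force: [0.3, 0.6, -1.0]
opening: 0.0856
grip_force: 0.0
```

Run:
```python
from h import *
im,d,W=cloud('wrist'); cv2.imwrite('pics/w6.png',im)
Q=W.reshape(-1,3); P=Q[(abs(Q[:,0]-.44)<.04)&(abs(Q[:,1]+.343)<.04)&(Q[:,2]>.104)&(Q[:,2]<.125)]
print(np.median(P[:,2]),cv2.minEnclosingCircle(P[:,:2].astype(np.float32)*1000))
go(.621,.047,.36,81.8)
```

```text
0.11412911798500193 ((438.77685546875, -343.9414367675781), 16.9267635345459)
from [ 0.4397 -0.3434  0.3596] yaw 76.3 t 34.1 row [-8.38, 42.22, -0.01] [0.001, -0.002, -0.096]
```

View pics/w6.png

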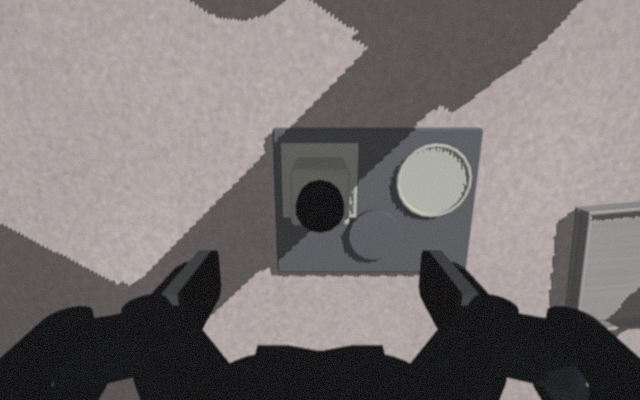

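The square bottle stands in its dish with its cap at (320,206) and the top at the right height. The round dish is at (434,180). Now the round bottle.

{"api": "arm_command", "payload": {"plan": [[[-2.6,13,0,0,0,-0.03],[-5.2,26,0,0,0,-0.06],[-8.4,42.2,0,0,0,-0.096],[-8.4,42.2,0,0,0,-0.096],[-8.4,42.2,0,0,0,-0.096],[-8.4,42.2,0,0,0,-0.096],[-8.4,42.2,0,0,0,-0.096],[-8.4,42.2,0,0,0,-0.096],[-8.4,42.2,0,0,0,-0.096],[-8.4,42.2,0,0,0,-0.096],[-8.4,42.2,0,0,0,-0.096],[-8.4,42.2,0,0,0,-0.096]]]}}

```text
t: 35.13
tool_pos: [0.6217, 0.0494, 0.3583]
tool_rot: [-0.217, -3.13, -0.001]
contact_force: [-1.2, -2.0, 0.2]
opening: 0.0855
grip_force: 0.0
```

{"api": "arm_command", "payload": {"plan": [[[0,0,0,0,0,0],[0,0,0,0,0,0],[0,0,0,0,0,0],[0,0,0,0,0,0]]]}}

```text
t: 35.47
tool_pos: [0.6211, 0.045, 0.3607]
tool_rot: [-0.227, -3.133, 0.0]
contact_force: [-0.1, -0.4, -0.2]
opening: 0.0852
grip_force: 0.0
```

```bash
python3 -c "
from h import *
go(.6215,.047,.213,81.8)"
```

```text
from [0.6211 0.045  0.3607] yaw 81.7 t 35.5 row [-0.02, 0.21, 14.77] [-0.0, -0.0, -0.002]
```

{"api": "arm_command", "payload": {"plan": [[[0,0.2,1,0,0,0],[0,0.2,3,0,0,0],[0,0.2,5,0,0,0],[0,0.2,7,0,0,0],[0,0.2,9,0,0,0],[0,0.2,11,0,0,0],[0,0.2,13,0,0,0],[0,0.2,14.2,0,0,0],[0,0.2,14.7,0,0,0],[0,0.2,14.7,0,0,0],[0,0.2,14.7,0,0,0]]]}}

```text
t: 36.38
tool_pos: [0.6221, 0.0483, 0.2146]
tool_rot: [0.224, 3.133, 0.0]
contact_force: [-0.4, -0.4, -0.5]
opening: 0.0856
grip_force: 0.0
```

{"api": "arm_command", "payload": {"plan": [[[0,0,0,0,0,0],[0,0,0,0,0,0],[0,0,0,0,0,0],[0,0,0,0,0,0],[0,0,0,0,0,0],[0,0,0,0,0,0],[0,0,0,0,0,0],[0,0,0,0,0,0],[0,0,0,0,0,0],[0,0,0,0,0,0]]], "gripper": 1, "force": 30}}

```text
t: 37.22
tool_pos: [0.6224, 0.0484, 0.2156]
tool_rot: [0.224, 3.131, -0.0]
contact_force: [-1.3, -0.2, 5.5]
opening: 0.0489
grip_force: 31.9
```

{"api": "arm_command", "payload": {"plan": [[[0,0,-0.5,0,0,0],[0,0,-1.5,0,0,0],[0,0,-3,0,0,0],[0,0,-5,0,0,0],[0,0,-7,0,0,0],[0,0,-9,0,0,0],[0,0,-11,0,0,0],[0,0,-12,0,0,0],[0,0,-12,0,0,0]]]}}

```text
t: 37.97
tool_pos: [0.6224, 0.0485, 0.3375]
tool_rot: [0.224, 3.128, 0.0]
contact_force: [0.1, -0.1, -1.5]
opening: 0.049
grip_force: 31.7
```

```bash
python3 -c "
from h import *
go(.4663,-.2373,.335,76.3)"
```

```text
from [0.6224 0.0485 0.3375] yaw 81.8 t 38.0 row [11.39, -30.51, 0.17] [0.001, 0.005, 0.096]
```

{"api": "arm_command", "payload": {"plan": [[[0.4,-1,0,0,0,0.003],[1.2,-3,0,0,0,0.01],[2.3,-6,0,0,0,0.02],[3.4,-9,0,0,0,0.03],[4.6,-12.2,0,0,0,0.04],[5.8,-15.5,0,0,0,0.05],[7,-18.8,0,0,0,0.06],[8.2,-22,0,0,0,0.07],[9.4,-25.2,0,0,0,0.08],[10.4,-27.9,0,0,0,0.086],[11.1,-29.7,0,0,0,0.092],[11.4,-30.5,0,0,0,0.096]]]}}

```text
t: 38.97
tool_pos: [0.4632, -0.2391, 0.3316]
tool_rot: [-0.379, -3.115, -0.002]
contact_force: [0.3, -0.5, -2.7]
opening: 0.0491
grip_force: 31.7
```

{"api": "arm_command", "payload": {"plan": [[[0,0,0,0,0,0],[0,0,0,0,0,0],[0,0,1,0,0,0],[0,0,2.5,0,0,0],[0,0,4,0,0,0],[0,0,5.5,0,0,0],[0,0,6.5,0,0,0],[0,0,7,0,0,0],[0,0,7,0,0,0],[0,0,7,0,0,0]]]}}

```text
t: 39.8
tool_pos: [0.4658, -0.2369, 0.264]
tool_rot: [-0.373, -3.119, -0.0]
contact_force: [0.4, -0.9, -1.5]
opening: 0.049
grip_force: 31.7
```

Run:
```python
from h import *
im,d,W=cloud('wrist'); cv2.imwrite('pics/w7.png',im)
go(.4663,-.2373,.2266,76.3)
```

```text
from [ 0.466  -0.2371  0.2647] yaw 76.4 t 39.9 row [-0.03, -0.01, 3.81] [-0.0, 0.001, 0.001]
```

View pics/w7.png

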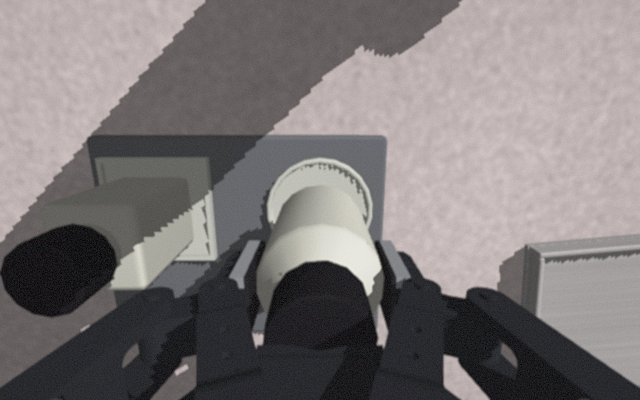

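The bottle (centre column about 320) is aligned with the round dish (268 to 372), so I'll lower it.

{"api": "arm_command", "payload": {"plan": [[[0,0,0.5,0,0,0],[0,0,1.1,0,0,0],[0,0,1.7,0,0,0],[0,0,2.2,0,0,0],[0,0,2.6,0,0,0],[0,0,3.0,0,0,0],[0,0,3.3,0,0,0],[0,0,3.55,0,0,0],[0,0,3.7,0,0,0],[0,0,3.85,0,0,0],[0,0,3.85,0,0,0],[0,0,3.85,0,0,0]]]}}

```text
t: 40.85
tool_pos: [0.4659, -0.2374, 0.2266]
tool_rot: [0.374, 3.119, -0.001]
contact_force: [-2.9, 1.6, 5.4]
opening: 0.0488
grip_force: 32.3
```

{"api": "arm_command", "payload": {"plan": [[[0,0,0.05,0,0,0],[0,0,0.05,0,0,0],[0,0,0.05,0,0,0],[0,0,0.05,0,0,0],[0,0,0.05,0,0,0],[0,0,0.05,0,0,0],[0,0,0.05,0,0,0],[0,0,0.05,0,0,0]]], "gripper": -1}}

```text
t: 41.52
tool_pos: [0.4655, -0.2372, 0.225]
tool_rot: [-0.374, -3.119, 0.0]
contact_force: [1.0, 0.5, 0.2]
opening: 0.0857
grip_force: 0.0
```

{"api": "arm_command", "payload": {"plan": [[[0,0,-0.5,0,0,0],[0,0,-2,0,0,0],[0,0,-4,0,0,0],[0,0,-7,0,0,0],[0,0,-10,0,0,0],[0,0,-13,0,0,0],[0,0,-13.5,0,0,0],[0,0,-13.5,0,0,0],[0,0,-13.5,0,0,0]]]}}

```text
t: 42.27
tool_pos: [0.4654, -0.2371, 0.36]
tool_rot: [0.374, 3.119, -0.0]
contact_force: [-0.4, -0.1, -0.6]
opening: 0.0853
grip_force: 0.0
```

Run:
```python
from h import *
im,d,W=cloud('wrist'); cv2.imwrite('pics/w8.png',im)
Q=W.reshape(-1,3)
for x,y in((.44,-.343),(.466,-.237)):
    P=Q[(abs(Q[:,0]-x)<.04)&(abs(Q[:,1]-y)<.04)&(Q[:,2]>.104)&(Q[:,2]<.125)]
    print(np.median(P[:,2]),cv2.minEnclosingCircle(P[:,:2].astype(np.float32)*1000))
```

```text
0.11412515856679574 ((439.0334777832031, -343.6615295410156), 17.09019660949707)
0.11411745982893111 ((464.7892761230469, -237.914794921875), 16.93429183959961)
```

View pics/w8.png

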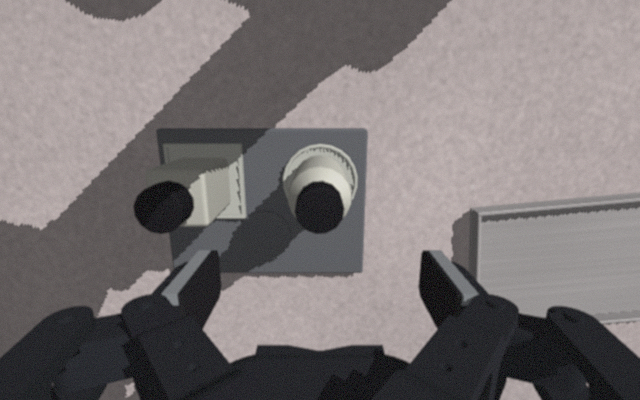

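Both bottles are upright in their own dishes, with caps at (163,206) and (320,207), both at 0.114 m, within about 2 mm of the dish centres. I'll hand in the job.

```bash
python3 -c "
from station import *
print(finish_job())"
```

```text
the job is handed in; nothing more can be done
None
```

I handed the job in at about 42 s: the pot stands centred on the balance pan and both bottles stand upright in their own dishes, each about 2 mm or less off centre by camera, but no verdict came back.

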